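# Snap the retaining clip onto the turntable spindle

## Task

The sculpting turntable stands upside down on the bench for servicing. Pick up the spring clip and, keeping it level on the spindle's collar, push it sideways, mouth first, into the groove under the spindle's cap until the jaws snap round the spindle and it is fully home, then let go. Feel for the collar and push gently; leave the ring, the brush and the cup alone.

Things in the scene. Friction and masses are not known exactly. Their poses are not given: they have to be found in the camera images.
- turntable: Grey metal sculpting turntable, upside down, fixed: wheel head (disc 220 mm across, 22 mm thick) on the bench, a slim column, and uppermost the foot (disc 150 mm across, flat top 88 mm above the bench) with the steel spindle end in its middle. Origin: on the bench on the spindle axis, z up. The clip can come in from any side.
- spindle_axis (a point): Point on the spindle axis level with the foot's flat top. The spindle end above it, from below: a flat collar 80 mm across, the groove (round neck 16 mm across, 7 mm high), a cap 22 mm across and 8.5 mm high. The collar's top is the groove's lower face; it lies 4 to 24 mm above this point, different every time, so feel or look for it. It is stiff and does not yield.
- clip: Flat steel spring clip, 5 mm thick, 86 mm long, 36 mm wide, 60 g, lying flat. Origin: on the underside, centre of the round seat where the spindle axis lies when home. x points out of the open mouth (the way to push), z up. The bridge meets the neck at x = -8.5 mm, the end of travel; a tail 24 mm wide runs back to x = -62 mm.
- clip_mouth (a point): Narrowest point between the jaws, 7 mm ahead of the clip's origin, at mid-thickness: 11 mm wide; from here the jaws flare to 25 mm at x = +24 mm. The neck spreads them: it takes 7 to 13 N at the peak, while the origin is 15 to 6 mm short of the spindle axis; then they close behind the neck and help the clip home. More than 25 N between clip and spindle (pushing and pressing down, added up) harms it.
- clip_tab (a point): Middle of the upright black grip tab on the clip's tail, at x = -55 mm, y = 0, 23 mm above the clip's underside. The tab is 10 mm (along the clip's x) by 26 mm (along y), and stands from 5 to 41 mm above the underside.
- jaw_left (a joint): Angle of the left (+y) spring jaw, rad: 0 at rest, grows as the jaw is spread; about 0.12 when the neck passes the narrowest point, back to about 0 when home.
- jaw_right (a joint): The same for the right (-y) jaw.
- clay_ring: Terracotta ring, 68 mm across and 20 mm high, a bystander. Origin: centre of its underside.
- brush: Flat paint brush about 190 mm long lying on the bench, a bystander. Origin near its middle.
- cup: White ceramic cup, 72 mm across the rim and 85 mm high, a bystander. Origin: centre of its underside.
Things that resemble listed ones, but are neither listed nor needed, are in the scene too. There is more than one size of the turntable; the one meant has the size given above.

How it is judged (in metres and radians):
On the way:
1. the clip is lifted off the bench (height (world z) of clip above 0.05 m), for 0.1 s.
At the end, for the whole second after the job is handed in: The clip sits in the groove: its seat within 2.5 mm of the spindle axis, between the collar and the cap, 2 to 27 mm above the foot, level within 0.12 rad, both jaws closed behind the neck (below 0.04 rad), released and at rest (horizontal distance between clip and turntable below 0.0025 m and z of clip in the frame of spindle_axis between 0.002 and 0.027 m and angle between clip's own z axis and vertical below 0.12 rad and value of joint each of jaw_left, jaw_right below 0.04 rad and contact force between clip and the fingers below 0.2 N and linear speed of clip below 0.02 m/s); the robot touches nothing.
It fails at once if the clip is pressed against the turntable or its spindle with more than 25 N, all their contacts added up (contact force between clip and turntable above 25 N).
It fails at once if the gripper or arm presses on the turntable with more than 25 N (contact force between any of the fingers, the arm and turntable above 25 N).
It fails at once if the ring, the brush or the cup is moved by more than 30 mm (distance of any of clay_ring, brush, cup from where it was at the start of the episode above 0.03 m).
It also fails if it takes over 72 s, if anything falls off the work surface, if the arm or the gripper's body presses on something with over 40 N, if the wrist force passes 120 N, or if a joint passes its speed limit or range.

## Robot

A 7-joint arm with a two-finger parallel gripper is mounted at the origin on the work surface. World frame = base frame: x ahead of the robot, y to its left, z up, the work surface at z = 0. Lengths are in m, angles in degrees, forces in N, time in s.
With the tool pointing down it reaches from about 0.4 to 0.9 m from the base axis. Payload 5.5 kg.
Tool frame: the origin (TCP) lies at the very end of the fingers, on their centre line; the grasp point (between the pads) lies 19 mm behind it; z points along the fingers, y is the direction in which the jaws open and shut (so a half turn about z gives the same grasp; the last joint's range is limited). The gripper opens to 92 mm and grips with 3 to 60 N. Pads are 19 mm wide; open, the fingers measure 130 mm over their backs; the gripper's body (75 mm by 190 mm) begins 47 mm behind the grasp point.
Start: joints at [-62.097, 28.699, -24.465, 88.831, 12.651, 65.22, -12.049], TCP at [0.144, 0.634, 0.227] pointing down, gripper open.
Joint ranges: [-164.97, 164.97], [-17.58, 116.51], [-87.97, 89.64], [11.32, 138.91], [-80.73, 260.73], [10.89, 115.49], [-147.41, 147.41]. Speed limits (degrees/s): [147.25, 147.25, 180, 180, 180, 180, 180].

## Interface

Orientations are given as [roll, pitch, yaw] about the fixed x, y, z axes, in that order (R = Rz(yaw) Ry(pitch) Rx(roll)).
In Python, from rig import env gives the robot as it stands.
- The arm moves only by the tool apply_moves, never from a script. Its argument "plan" is a list of rows, each a list of 4 numbers: the shift along the tool's x, y, z in mm, then the turn about the tool's z in degrees. A call has 1 to 12 rows; each row is the pose to reach, as a shift and turn from the pose commanded when the call began, along the tool's axes at that moment; what a row does not reach only later rows make up. A row lasts 1/8 s, in which the tool goes at most 62.5 mm and 10.7 degrees, less where a joint would pass 70% of its speed; a pose out of reach is approached as far as the arm can. A call with a gripper value outside its range is refused whole. "hand" is the finger opening in mm, from 0 to 91.8, set as the call begins (left out, the last holds). The fingers move at their own pace and stop on an object; "force" is the grip in N (left out, the last holds). Time passes only in rows, so rows that repeat a pose let the fingers close. It gives the time, the measured TCP pose, the force and the opening at its end, in the units of the state.
- env.observe(): the state, without advancing time (a new reading comes with each control period).
- env.camera(name): name is "scene" or "top"; returns the picture (384x512x3 uint8, blue, green, red); there is no depth.
- env.camera_info(name): a dict with "fovy" (degrees; the focal length in pixels is half the picture's height over the tangent of half this angle, whatever the lens; pixels are square), "cx", "cy" (the principal point, pixels), "k1" (the pictures are not rectified: a ray, as slopes to the right and down, at radius r is drawn at 1 + k1 r^2 times it, then the intrinsics apply), "camera_from_world" (4x4, takes a point from world to camera coordinates). Camera axes: x right, y up, looking along -z (the intrinsics and any distortion apply to the point x, -y, -z); pixel columns grow to the right and rows downward; lengths in m; the calibration is good to about 2 mm. A picture is of the moment at which its call begins. camera_info takes no time and is no camera call.
- env.hand_in(): hands the job in, once; it reports no verdict.
The state is a dict: "time": time; "joint_positions": joint angles; "joint_vel": joint speeds; "joint_torque": joint torques, N m; "tool_pos": TCP position; "orientation": TCP orientation; "ft_force": force on the tool from outside, world axes, zero at the start; "torque": the same for the moment, N m; "opening": finger opening in m.
Only numpy, scipy, OpenCV 4.12 (cv2) and the standard library are available. Lean on these libraries where they do the work, as an engineer would, in place of code of your own. Each camera call takes 0.05 s, during which the arm holds its last target.

## Working session

There is one attempt and no reset: what is moved stays moved. The work goes in short steps, Python scripts to look and compute and a tool call to move; the robot and the scene stay as the last step left them, time stands still between calls to the robot, and variables do not carry over. Pictures are saved under pics/ and viewed, and the job is handed in when it is done.

Besides the shell and the picture viewer there is one more tool, called as name([rows], argument=value, ...), one row to a line, values as JSON. apply_moves: Moves the arm, as the interface text tells. Its arguments: {"type":"object","properties":{"plan":{"type":"array","items":{"type":"array","items":{"type":"number"}}},"hand":{"type":"number"},"force":{"type":"number"}},"required":["plan"]}

```bash
ls; mkdir -p pics; python3 - <<'E'
from rig import env
import cv2,numpy as np
for n in ("scene","top"):
    im=env.camera(n); cv2.imwrite(f"pics/{n}0.png",im)
    i=env.camera_info(n); print(n,i["fovy"],i["cx"],i["cy"],i["k1"]); print(np.array(i["camera_from_world"]).round(4).tolist())
print(env.observe())
E
```

```text
pics
scene 55.283948755318164 252.36737876338634 187.3059570527246 0.009939644601661933
[[-0.1945, 0.9807, 0.0224, 0.1191], [-0.5212, -0.1226, 0.8446, 0.2495], [0.831, 0.1526, 0.5349, -1.6523], [0.0, 0.0, 0.0, 1.0]]
top 47.06344314723288 254.7431414423581 192.66841092483554 -0.04176962172112931
[[-0.0205, -0.9998, -0.0022, 0.0033], [0.9992, -0.0206, 0.0335, -0.5781], [-0.0335, -0.0016, 0.9994, -1.2019], [0.0, 0.0, 0.0, 1.0]]
{'time': 0.1, 'joint_positions': array([-62.09747842,  28.75020419, -24.45255475,  88.88479584,
        12.65338137,  65.21884026, -12.04957409]), 'joint_vel': array([-9.63065670e-02, -1.38337918e-01, -1.04640805e-01, -1.61605618e-01,
        2.40170627e-02, -1.88462560e-02,  2.21059295e-05]), 'joint_torque': array([-1.00168650e-02, -5.67883658e+01, -5.83874702e+00, -2.79916459e+01,
       -6.91487733e-02,  2.42192630e-02,  7.28753957e-05]), 'tool_pos': array([0.14418293, 0.6331706 , 0.22576505]), 'orientation': array([-1.79899731e+02, -1.26804925e-03,  1.67179610e+02]), 'ft_force': array([ 0.2756035 , -0.31261552, -0.42974053]), 'torque': array([-0.02409606, -0.01913492,  0.03731011]), 'opening': 0.09213096742014204}
```

View pics/scene0.png

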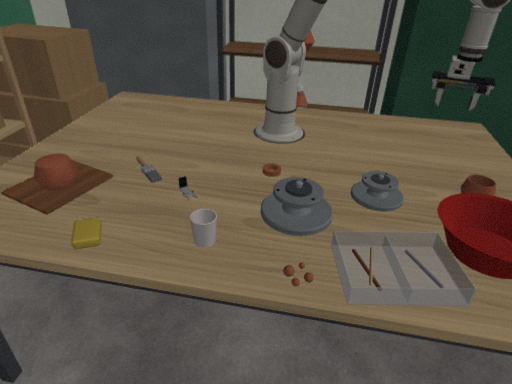

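View pics/top0.png

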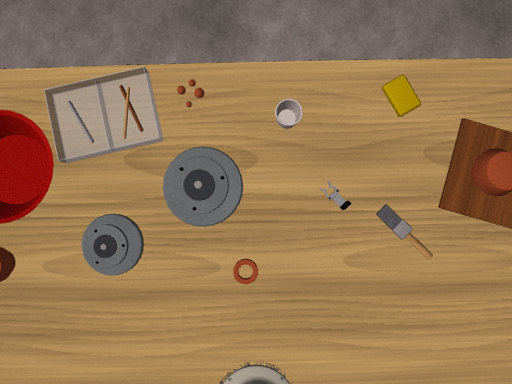

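```bash
cat > h.py <<'E'
from rig import env
import cv2,numpy as np
from scipy.spatial.transform import Rotation as R
def cam(n):
    i=env.camera_info(n); f=192/np.tan(np.radians(i["fovy"]/2)); return f,i["cx"],i["cy"],i["k1"],np.array(i["camera_from_world"])
def proj(n,P):
    f,cx,cy,k1,T=cam(n); P=np.atleast_2d(P); c=P@T[:3,:3].T+T[:3,3]
    s=np.c_[c[:,0],-c[:,1]]/-c[:,2:3]; s=s*(1+k1*(s**2).sum(1,keepdims=True)); return s*f+[cx,cy]
def ray(n,uv):
    f,cx,cy,k1,T=cam(n); d=(np.array(uv,float)-[cx,cy])/f; s=d.copy()
    for _ in range(20): s=d/(1+k1*(s@s))
    r=T[:3,:3].T@np.array([s[0],-s[1],-1]); o=-T[:3,:3].T@T[:3,3]; return o,r
def atz(n,uv,z):
    o,r=ray(n,uv); return o+r*(z-o[2])/r[2]
def tri(uv1,uv2):
    o1,r1=ray("scene",uv1);o2,r2=ray("top",uv2); A=np.c_[r1,-r2]; t=np.linalg.lstsq(A,o2-o1,rcond=None)[0]
    return (o1+r1*t[0]+o2+r2*t[1])/2, np.linalg.norm(o1+r1*t[0]-o2-r2*t[1])
def crop(im,u,v,w,h,k,name):
    c=im[v:v+h,u:u+w]; cv2.imwrite(name,cv2.resize(c,None,fx=k,fy=k,interpolation=cv2.INTER_CUBIC))
E
python3 - <<'E'
from h import *
t=cv2.imread("pics/top0.png");s=cv2.imread("pics/scene0.png")
a=cv2.resize(t[170:220,310:360],(390,390),interpolation=cv2.INTER_NEAREST)
b=cv2.resize(s[165:215,165:215],(390,390),interpolation=cv2.INTER_NEAREST)
cv2.imwrite("pics/clip0.png",np.hstack([a,b]))
a=cv2.resize(t[140:235,155:250],(390,390),interpolation=cv2.INTER_CUBIC)
b=cv2.resize(s[150:250,250:350],(390,390),interpolation=cv2.INTER_CUBIC)
cv2.imwrite("pics/tt0.png",np.hstack([a,b]))
for uv in [(330,187),(346,205),(202,186)]: print(atz("top",uv,0))
E
```

```text
[ 0.58981008 -0.217588    0.        ]
[ 0.53898691 -0.26071517  0.        ]
[0.59990857 0.13731115 0.        ]
```

View pics/clip0.png

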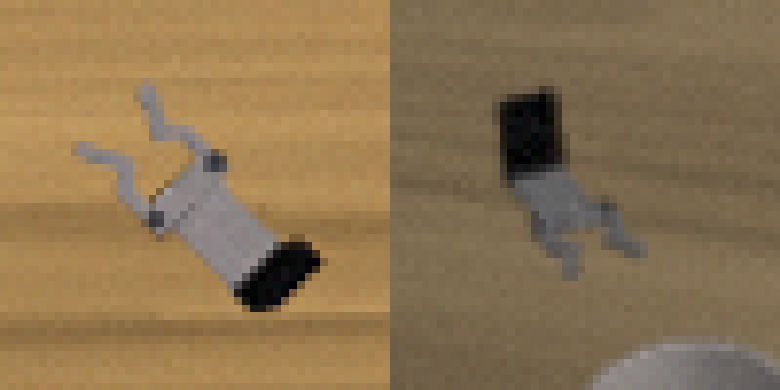

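View pics/tt0.png

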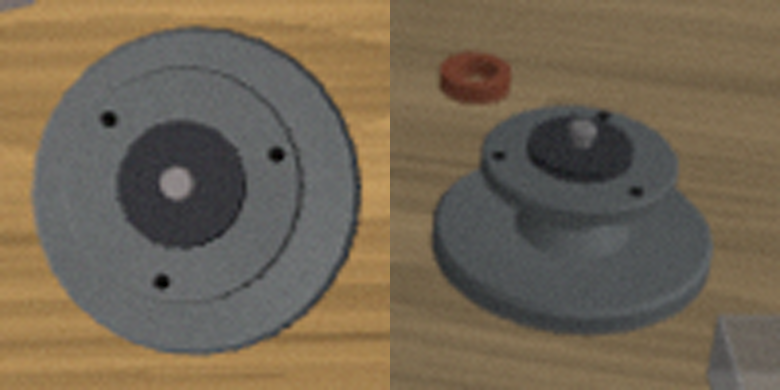

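```bash
cat > m.py <<'E'
from h import *
from scipy.optimize import minimize
t=cv2.imread("pics/top0.png");s=cv2.imread("pics/scene0.png")
# tab: dark px
def dark(im,u,v,w,h,th):
    m=np.zeros(im.shape[:2]); g=im.max(2).astype(float); sub=g[v:v+h,u:u+w]; m[v:v+h,u:u+w]=np.clip((th+20-sub)/40,0,1); return m
mt=dark(t,338,198,16,14,60); ms=dark(s,176,174,14,16,55)
print(mt.sum(),ms.sum())
K=8
def sil(n,p,box,shape=(384,512)):
    x,y,yaw=p; c,sn=np.cos(yaw),np.sin(yaw)
    P=np.array([[a,b,z] for a in box[0] for b in box[1] for z in box[2]])
    W=np.c_[x+c*P[:,0]-sn*P[:,1],y+sn*P[:,0]+c*P[:,1],P[:,2]]
    q=cv2.convexHull(proj(n,W).astype(np.float32))[:,0]
    return q
def ren(q,u,v,w,h):
    m=np.zeros((h*K,w*K),np.uint8); cv2.fillConvexPoly(m,np.round(((q-[u,v]+.5)*K-.5)*16).astype(int),255,shift=4)
    return cv2.resize(m,(w,h),interpolation=cv2.INTER_AREA)/255.
TAB=([-.060,-.050],[-.013,.013],[.005,.041])
def cost(p):
    a=ren(sil("top",p,TAB),334,194,26,24)-mt[194:218,334:360]
    b=ren(sil("scene",p,TAB),170,170,26,26)-ms[170:196,170:196]
    return (a**2).sum()+(b**2).sum()
best=min((minimize(cost,[x0,y0,a],method="Nelder-Mead",options=dict(initial_simplex=np.array([[x0,y0,a],[x0+.006,y0,a],[x0,y0+.006,a],[x0,y0,a+.1]]))) for a in (.6,.7,.8) for x0,y0 in [(.58,-.222),(.575,-.225)]),key=lambda r:r.fun)
p=best.x;print(best.fun,p,np.degrees(p[2]))
c,sn=np.cos(p[2]),np.sin(p[2])
print("tab",p[:2]-.055*np.array([c,sn]))
for n,im,u,v in(("top",t,310,170),("scene",s,165,165)):
    big=cv2.resize(im[v:v+50,u:u+50],(400,400),interpolation=cv2.INTER_NEAREST)
    q=((sil(n,p,TAB)-[u,v]+.5)*8).astype(int);cv2.polylines(big,[q],True,(0,255,0))
    q=((sil(n,p,([-.062,.024],[-.018,.018],[0,.005]))-[u,v]+.5)*8).astype(int);cv2.polylines(big,[q],True,(0,0,255))
    q=((sil(n,p,([-.062,-.02],[-.012,.012],[0,.005]))-[u,v]+.5)*8).astype(int);cv2.polylines(big,[q],True,(255,0,0))
    globals()[n]=big
cv2.imwrite("pics/fit0.png",np.hstack([top,scene]))
# jaw tips/hinges axis
for uvs in ([(148,90),(80,149)],[(214,160),(155,219)]):
    w=[atz("top",(310+a/7.8-.5,170+b/7.8-.5),.004) for a,b in uvs]; print(np.round(w,4).tolist(),np.mean(w,0))
# cap
g=t[:,:,:].mean(2)[175:195,185:210]; m=(g>105).astype(np.uint8)
M=cv2.moments(m,True);print("cap top px",M["m10"]/M["m00"]+185,M["m01"]/M["m00"]+175,M["m00"])
E
python3 m.py
```

```text
51.25 73.30000000000001
14.25476595540177 [ 0.58212205 -0.21897726  0.68508872] 39.25269248061331
tab [ 0.53953209 -0.25377806]
[[0.6062, -0.2131, 0.004], [0.5858, -0.1884, 0.004]] [ 0.59600584 -0.20077875  0.004     ]
[[0.5809, -0.2359, 0.004], [0.5604, -0.2144, 0.004]] [ 0.57067523 -0.22515138  0.004     ]
cap top px 197.0888888888889 183.88888888888889 45.0
```

```bash
python3 - <<'E'
import cv2,numpy as np
t=cv2.imread("pics/top0.png");s=cv2.imread("pics/scene0.png")
a=cv2.resize(t[165:205,178:218],(400,400),interpolation=cv2.INTER_NEAREST)
b=cv2.resize(s[170:210,278:318],(400,400),interpolation=cv2.INTER_NEAREST)
cv2.imwrite("pics/sp0.png",np.hstack([a,b]))
E
```

```text
(no output)
```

View pics/fit0.png

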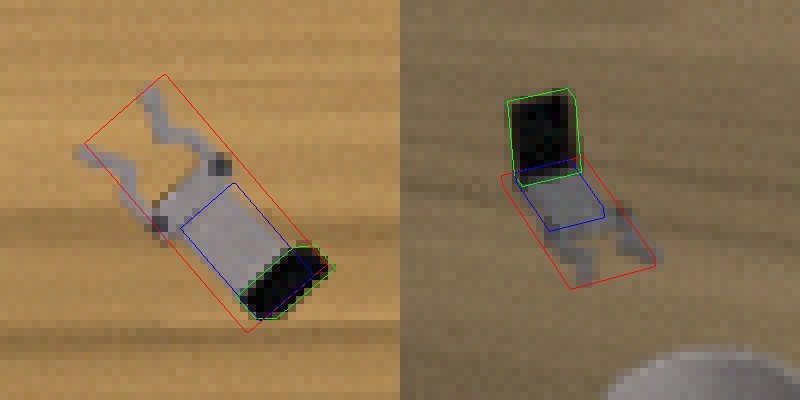

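View pics/sp0.png

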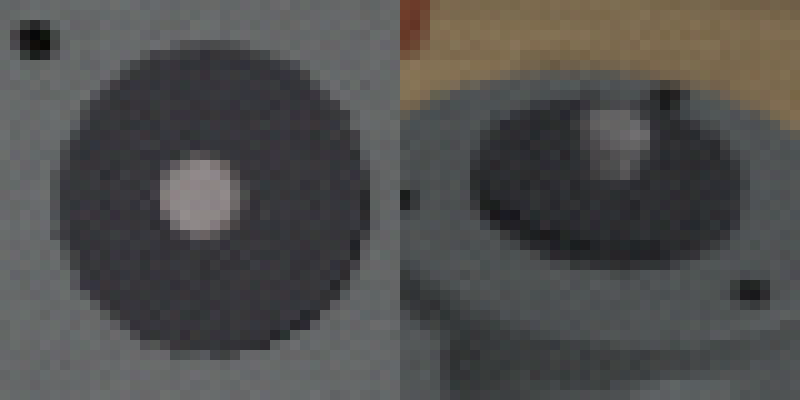

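```bash
python3 - <<'E'
from h import *
print(tri((299.2,181.3),(197.3,184.0)))
for h in (4,10,14,19,24):
    z=.088+h/1000; a=atz("top",(197.3,184.0),z+.0155); b=atz("top",(198.65,184.35),z); c=atz("scene",(299.2,181.3),z+.0155)
    print(h,a[:2].round(4),b[:2].round(4),c[:2].round(4))
# circle comparisons
t=cv2.imread("pics/top0.png");s=cv2.imread("pics/scene0.png")
th=np.linspace(0,2*np.pi,60)
def circ(x,y,z,r): return np.c_[x+r*np.cos(th),y+r*np.sin(th),0*th+z]
rows=[]
for h in (6,10,14,18):
    z=.088+h/1000; p=(atz("top",(197.3,184.0),z+.0155)+atz("top",(198.65,184.35),z))/2
    out=[]
    for n,im,u,v in(("top",t,153,137),("scene",s,253,160)):
        big=cv2.resize(im[v:v+100,u:u+100],(400,400),interpolation=cv2.INTER_CUBIC)
        for zz,r,col in((z,.04,(0,255,255)),(.088,.04,(255,0,255)),(.088,.075,(0,255,0)),(z+.0155,.011,(0,0,255)),(z+.007,.011,(255,0,0)),(.022,.11,(0,255,0))):
            q=((proj(n,circ(p[0],p[1],zz,r))-[u,v]+.5)*4*8).astype(int);cv2.polylines(big,[q],True,col,1,cv2.LINE_AA,shift=3)
        out.append(big)
    cv2.imwrite(f"pics/h{h}.png",np.hstack(out))
E
```

```text
(array([0.59935211, 0.13478379, 0.11477456]), np.float64(0.0007543324619488316))
4 [0.5997 0.1361] [0.5996 0.1347] [0.5873 0.134 ]
10 [0.5994 0.1353] [0.5993 0.1339] [0.5973 0.1343]
14 [0.5992 0.1348] [0.5991 0.1334] [0.604  0.1346]
19 [0.5989 0.1341] [0.5988 0.1328] [0.6124 0.1349]
24 [0.5986 0.1335] [0.5985 0.1321] [0.6207 0.1351]
```

View pics/h10.png

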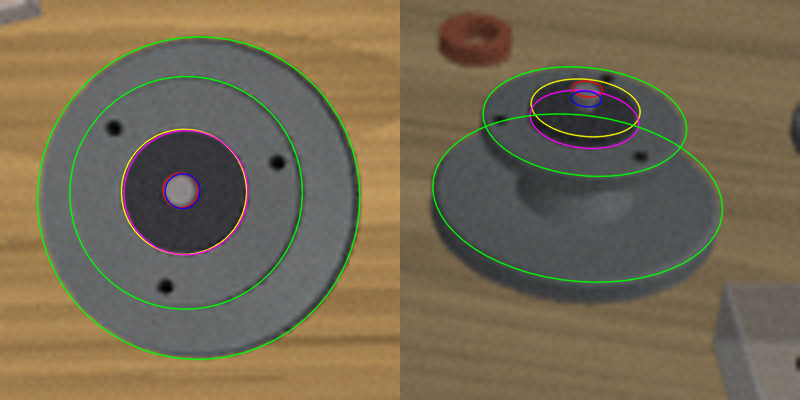

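View pics/h14.png

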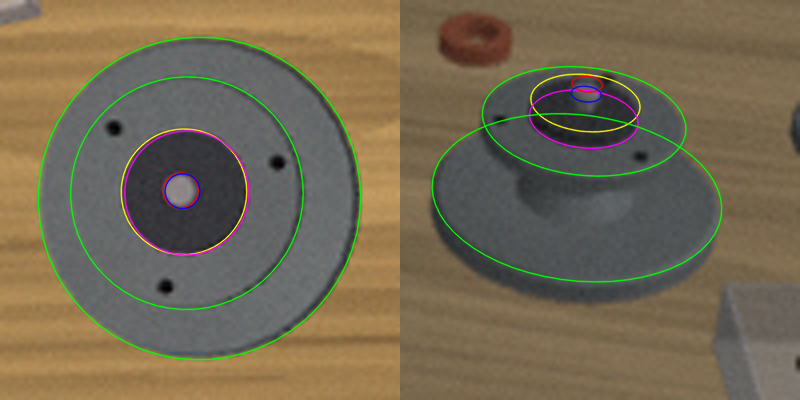

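```bash
cat >> h.py <<'E'
def shift(target,yawy=None):
    o=env.observe(); Rm=R.from_euler("xyz",o["orientation"],degrees=True).as_matrix()
    d=Rm.T@(np.array(target)-o["tool_pos"])*1000
    yy=np.degrees(np.arctan2(Rm[1,1],Rm[0,1]))
    print("shift",d.round(1), "tool-y yaw",round(yy,2), "turn", None if yawy is None else round(yy-yawy,2),"pos",o["tool_pos"].round(4),"F",o["ft_force"].round(2),"t",round(o["time"],2))
E
python3 - <<'E'
from h import *
shift([.47,.35,.23],43); shift([.5395,-.2538,.14],43)
E
```

```text
shift [-380.5 -203.8   -3.9] tool-y yaw 77.18 turn 34.18 pos [0.1442 0.6332 0.2258] F [ 0.28 -0.31 -0.43] t 0.1
shift [-582.3 -777.    87.1] tool-y yaw 77.18 turn 34.18 pos [0.1442 0.6332 0.2258] F [ 0.28 -0.31 -0.43] t 0.1
```

apply_moves([
  [-45,-24,0,4],
  [-90,-48,0,8],
  [-140,-75,0,12],
  [-190,-102,0,16],
  [-240,-128,0,20],
  [-290,-155,0,24],
  [-340,-182,-3,28],
  [-380,-204,-4,32],
  [-395,-260,0,34],
  [-410,-316,5,34.2],
  [-425,-372,10,34.2],
  [-441,-428,15,34.2],
], hand=45)

```text
time: 1.6
tool_pos: [0.4788, 0.1167, 0.2114]
orientation: [-180.0, -0.0, 133.0]
ft_force: [0.8, -0.4, 1.3]
opening: 0.0453
```

```bash
python3 - <<'E'
from h import *
shift([.5395,-.2538,.11],43)
E
```

```text
shift [-312.4 -208.2  101.4] tool-y yaw 42.99 turn -0.01 pos [0.4788 0.1167 0.2114] F [ 0.76 -0.37  1.3 ] t 1.6
```

apply_moves([
  [-44,-29,10,0],
  [-88,-58,20,0],
  [-132,-87,30,0],
  [-176,-116,45,0],
  [-220,-145,60,0],
  [-264,-174,80,0],
  [-300,-198,95,0],
  [-312,-208,101,0],
  [-312,-208,101,0],
  [-312,-208,101,0],
  [-312,-208,101,0],
])

```text
time: 2.98
tool_pos: [0.5405, -0.2493, 0.1113]
orientation: [179.9, 0.0, 133.1]
ft_force: [-0.6, 0.4, 0.2]
opening: 0.0448
```

```bash
python3 - <<'E'
from h import *
shift([.5395,-.2538,.010],43)
a=env.camera("top");b=env.camera("scene")
k=lambda im,u,v:cv2.resize(im[v:v+65,u:u+65],(390,390),interpolation=cv2.INTER_CUBIC)
cv2.imwrite("pics/ap.png",np.hstack([k(a,305,165),k(b,150,140)]))
E
```

```text
shift [ -2.6  -3.9 101.3] tool-y yaw 43.14 turn 0.14 pos [ 0.5405 -0.2493  0.1113] F [-0.63  0.42  0.16] t 2.98
```

View pics/ap.png

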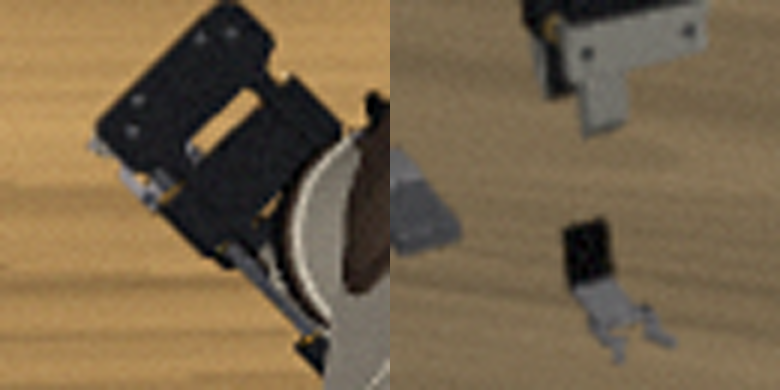

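apply_moves([
  [-3,-4,30,0],
  [-3,-4,60,0],
  [-3,-4,80,0],
  [-3,-4,92,0],
  [-3,-4,99,0],
  [-3,-4,101,0],
  [-3,-4,101,0],
  [-3,-4,101,0],
])

```text
time: 4.08
tool_pos: [0.5394, -0.2566, 0.0104]
orientation: [180.0, 0.1, 133.0]
ft_force: [-0.5, -0.1, -0.0]
opening: 0.0447
```

```bash
python3 - <<'E'
from h import *
shift([.5395,-.2538,.010],43)
b=env.camera("scene")
cv2.imwrite("pics/dn.png",cv2.resize(b[150:220,150:220],(560,560),interpolation=cv2.INTER_CUBIC))
E
```

```text
shift [2.  2.  0.4] tool-y yaw 42.98 turn -0.02 pos [ 0.5394 -0.2566  0.0104] F [-0.52 -0.14 -0.02] t 4.08
```

View pics/dn.png

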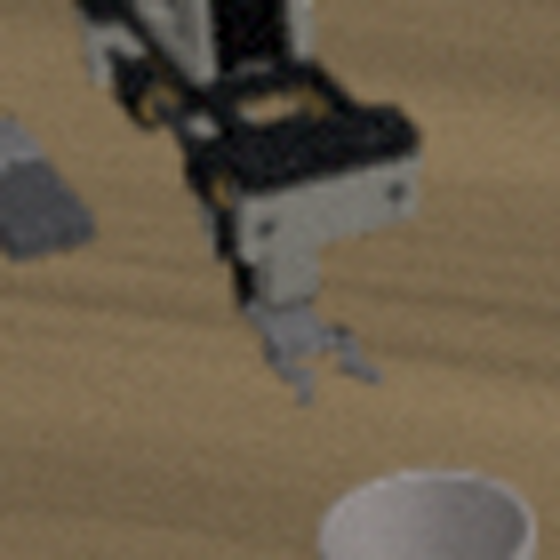

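apply_moves([
  [2,2,0,0],
  [2,2,0,0],
  [2,2,0,0],
  [2,2,0,0],
  [2,2,0,0],
  [2,2,0,0],
  [2,2,0,0],
  [2,2,0,0],
], hand=0, force=45)

```text
time: 5.12
tool_pos: [0.539, -0.2536, 0.0097]
orientation: [180.0, 0.0, 133.0]
ft_force: [-0.3, 0.2, -0.3]
opening: 0.0099
```

```bash
python3 - <<'E'
from h import *
shift([.5395,-.2538,.010],43)
E
```

```text
shift [-0.5  0.2 -0.3] tool-y yaw 42.98 turn -0.02 pos [ 0.539  -0.2536  0.0097] F [-0.25  0.23 -0.3 ] t 5.12
```

apply_moves([
  [0,0,-10,0],
  [0,0,-30,0],
  [0,0,-60,0],
  [0,0,-95,0],
  [0,0,-130,0],
  [0,0,-160,0],
  [0,0,-170,0],
  [0,0,-170,0],
])

```text
time: 6.12
tool_pos: [0.5393, -0.2537, 0.1807]
orientation: [180.0, 0.1, 133.0]
ft_force: [-0.1, 0.1, -0.7]
opening: 0.0098
```

```bash
python3 - <<'E'
from h import *
shift([.526,.066,.17],43)
E
```

```text
shift [243.  208.2  10.5] tool-y yaw 42.98 turn -0.02 pos [ 0.5393 -0.2537  0.1807] F [-0.09  0.09 -0.73] t 6.12
```

apply_moves([
  [35,30,2,0],
  [70,60,4,0],
  [105,90,6,0],
  [140,120,8,0],
  [175,150,10,0],
  [210,180,10,0],
  [232,199,10,0],
  [243,208,10,0],
  [243,208,10,0],
  [243,208,10,0],
  [243,208,10,0],
])

```text
time: 7.5
tool_pos: [0.5256, 0.0642, 0.1696]
orientation: [-180.0, 0.0, 132.8]
ft_force: [-0.5, 0.1, -0.3]
opening: 0.0096
```

```bash
python3 - <<'E'
from h import *
shift([.526,.066,.17],43)
t=env.camera("top");s=env.camera("scene")
cv2.imwrite("pics/top1.png",t);cv2.imwrite("pics/scene1.png",s)
a=cv2.resize(t[150:215,180:245],(390,390),interpolation=cv2.INTER_NEAREST)
b=cv2.resize(s[135:200,245:310],(390,390),interpolation=cv2.INTER_NEAREST)
cv2.imwrite("pics/pre.png",np.hstack([a,b]))
E
```

```text
shift [ 1.   1.5 -0.4] tool-y yaw 42.83 turn -0.17 pos [0.5256 0.0642 0.1696] F [-0.46  0.15 -0.25] t 7.5
```

View pics/pre.png

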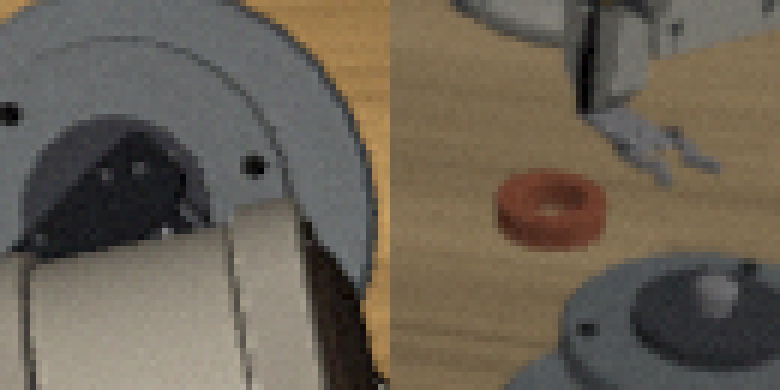

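```bash
cat > lat.py <<'E'
from h import *
def lat(pts,z):
    o=env.observe(); Rm=R.from_euler("xyz",o["orientation"],degrees=True).as_matrix()
    for uv in pts:
        w=atz("scene",uv,z); print(uv, w.round(4), "clip coords", ((Rm.T@(w-o["tool_pos"]))*1000).round(1)[[1,0]]-[55,0])
E
python3 - <<'E'
from lat import *
import cv2
s=cv2.imread("pics/scene1.png")
cv2.imwrite("pics/clipz.png",cv2.resize(s[145:173,270:306],None,fx=18,fy=18,interpolation=cv2.INTER_NEAREST))
lat([(290,164.7),(299.2,162.3)],.164)
E
```

```text
(290, 164.7) [0.5956 0.1032 0.164 ] clip coords [ 22.4 -19.5]
(299.2, 162.3) [0.5748 0.1278 0.164 ] clip coords [23.9 12.7]
```

View pics/clipz.png

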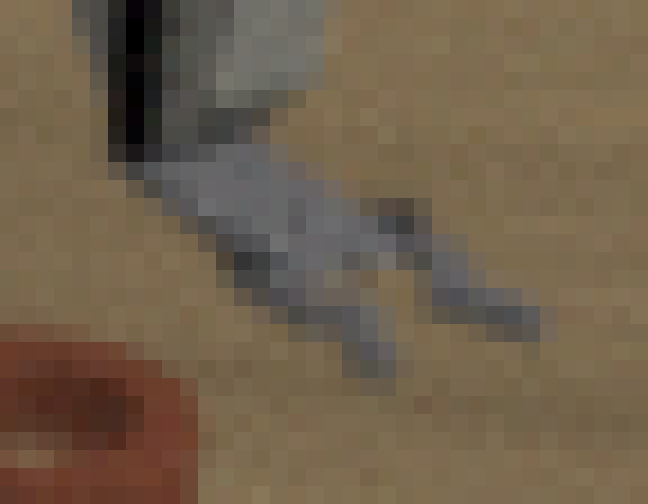

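```bash
python3 - <<'E'
from lat import *
lat([(290.9,165.1),(299.2,162.6)],.163)
lat([(282.7,159.1),(291.6,156.8)],.165)
E
```

```text
(290.9, 165.1) [0.5956 0.1058 0.163 ] clip coords [ 24.1 -17.5]
(299.2, 162.6) [0.5748 0.1279 0.163 ] clip coords [23.9 12.7]
(282.7, 159.1) [0.5683 0.0785 0.165 ] clip coords [-14.4 -19. ]
(291.6, 156.8) [0.5475 0.1026 0.165 ] clip coords [-13.3  12.8]
```

```bash
python3 - <<'E'
from h import *
shift([.5243,.0688,.127],43)
E
```

```text
shift [ 3.8  1.7 42.7] tool-y yaw 42.87 turn -0.13 pos [0.5256 0.0648 0.1697] F [ 0.95 -0.21 -1.27] t 7.6
```

apply_moves([
  [3,1,12,0],
  [3,1,24,0],
  [3,1,34,0],
  [3,1,40,0],
  [3,1,42,0],
  [3,1,42,0],
  [3,1,42,0],
  [3,1,42,0],
])

```text
time: 8.6
tool_pos: [0.5245, 0.069, 0.1281]
orientation: [180.0, 0.0, 133.0]
ft_force: [-1.0, 0.7, -0.7]
opening: 0.01
```

```bash
python3 - <<'E'
from h import *
shift([.5243,.0688,.127],43)
s=env.camera("scene")
cv2.imwrite("pics/s2.png",cv2.resize(s[150:200,260:325],None,fx=12,fy=12,interpolation=cv2.INTER_NEAREST))
shift([.5243,.0688,.127],43)
E
```

```text
shift [-0.  -0.2  1.1] tool-y yaw 42.98 turn -0.02 pos [0.5245 0.069  0.1281] F [-0.99  0.65 -0.74] t 8.6
shift [-0.  -0.2  1. ] tool-y yaw 42.98 turn -0.02 pos [0.5244 0.0689 0.128 ] F [-0.53  0.43 -1.05] t 8.65
```

View pics/s2.png

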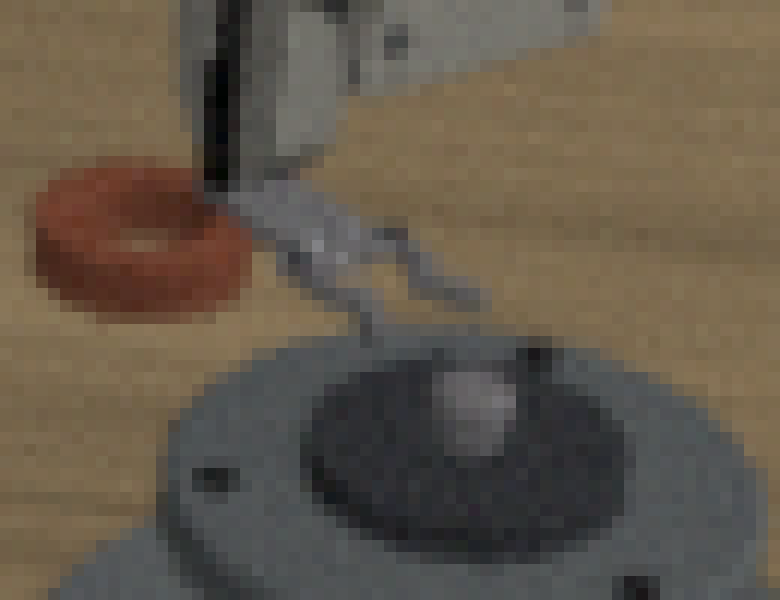

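apply_moves([
  [0,0,2,0],
  [0,0,4,0],
  [0,0,6,0],
  [0,0,6,0],
])

```text
time: 9.15
tool_pos: [0.524, 0.0689, 0.1214]
orientation: [-180.0, -0.0, 133.0]
ft_force: [0.0, 1.2, -0.1]
opening: 0.0094
```

apply_moves([
  [0,0,1.5,0],
  [0,0,3,0],
  [0,0,3,0],
])

```text
time: 9.52
tool_pos: [0.5241, 0.0689, 0.1186]
orientation: [-180.0, -0.0, 133.0]
ft_force: [0.2, 0.8, -1.3]
opening: 0.0098
```

apply_moves([
  [0,0,1.5,0],
  [0,0,3,0],
  [0,0,3,0],
])

```text
time: 9.9
tool_pos: [0.5241, 0.0689, 0.1156]
orientation: [-180.0, -0.0, 133.0]
ft_force: [0.7, -0.7, 0.3]
opening: 0.0096
```

apply_moves([
  [0,0,1,0],
  [0,0,2,0],
  [0,0,2,0],
])

```text
time: 10.28
tool_pos: [0.5241, 0.0689, 0.1136]
orientation: [-180.0, -0.0, 133.0]
ft_force: [-0.6, -0.3, 0.4]
opening: 0.0096
```

apply_moves([
  [0,0,1,0],
  [0,0,1,0],
])

```text
time: 10.52
tool_pos: [0.5241, 0.0689, 0.1126]
orientation: [-180.0, -0.0, 133.0]
ft_force: [0.3, -0.3, -0.7]
opening: 0.0101
```

apply_moves([
  [0,0,1,0],
  [0,0,1,0],
])

```text
time: 10.78
tool_pos: [0.5241, 0.0689, 0.1116]
orientation: [-180.0, -0.0, 133.0]
ft_force: [-0.7, -0.8, -0.5]
opening: 0.0095
```

apply_moves([
  [0,0,1,0],
  [0,0,1,0],
])

```text
time: 11.02
tool_pos: [0.5241, 0.0689, 0.1106]
orientation: [-180.0, -0.0, 133.0]
ft_force: [-0.2, -0.0, -0.5]
opening: 0.0097
```

apply_moves([
  [0,0,1,0],
  [0,0,1,0],
])

```text
time: 11.28
tool_pos: [0.5241, 0.0689, 0.1096]
orientation: [-180.0, -0.0, 133.0]
ft_force: [-0.4, -0.1, -0.5]
opening: 0.0099
```

apply_moves([
  [0,0,0.7,0],
  [0,0,0.7,0],
])

```text
time: 11.52
tool_pos: [0.5241, 0.0689, 0.1089]
orientation: [-180.0, -0.0, 133.0]
ft_force: [0.2, 0.1, -1.4]
opening: 0.01
```

apply_moves([
  [0,0,0.7,0],
  [0,0,0.7,0],
])

```text
time: 11.78
tool_pos: [0.5242, 0.0689, 0.1083]
orientation: [-180.0, -0.0, 133.0]
ft_force: [-0.8, 0.1, 0.0]
opening: 0.0096
```

apply_moves([
  [0,0,0.7,0],
  [0,0,0.7,0],
])

```text
time: 12.02
tool_pos: [0.5245, 0.069, 0.108]
orientation: [180.0, 0.0, 133.0]
ft_force: [-1.7, -1.1, 2.7]
opening: 0.0097
```

apply_moves([
  [0,0,0.7,0],
  [0,0,0.7,0],
])

```text
time: 12.28
tool_pos: [0.5249, 0.069, 0.1078]
orientation: [179.9, 0.0, 133.0]
ft_force: [-2.5, -1.3, 7.5]
opening: 0.01
```

```bash
python3 - <<'E'
from h import *
s=env.camera("scene")
cv2.imwrite("pics/s3.png",cv2.resize(s[150:200,260:325],None,fx=12,fy=12,interpolation=cv2.INTER_NEAREST))
o=env.observe();print(o["ft_force"],o["torque"],o["joint_torque"])
E
```

```text
[-1.31664985 -1.4871826   6.89167028] [0.0907598  0.11938694 0.02629895] [-2.25566500e-01 -4.36801744e+01  3.82002583e-02 -2.06039393e+01
  1.20912769e-02 -3.15513331e-01 -5.09184168e-02]
```

View pics/s3.png

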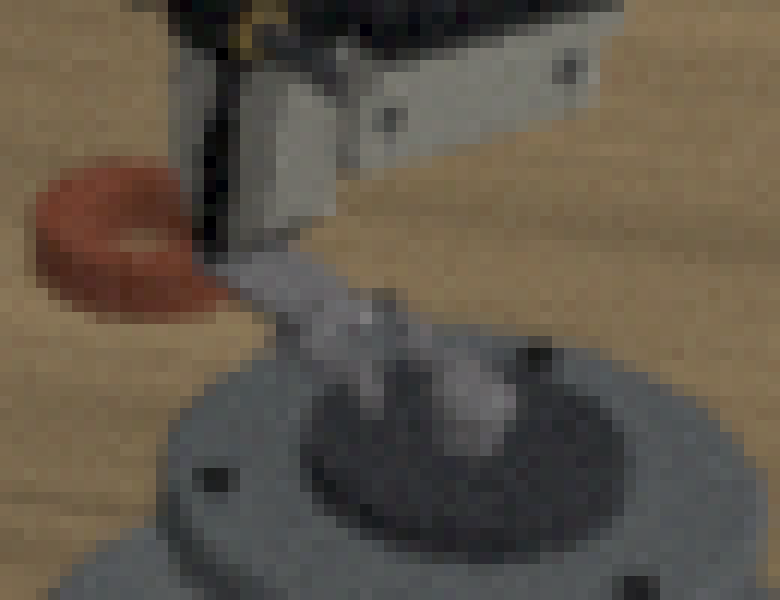

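apply_moves([
  [0,0,-0.8,0],
  [0,0,-0.8,0],
])

```text
time: 12.58
tool_pos: [0.5247, 0.069, 0.1079]
orientation: [180.0, 0.0, 133.0]
ft_force: [-0.6, 0.2, 3.5]
opening: 0.0098
```

```bash
python3 - <<'E'
from lat import *
lat([(290.5,183.2)],.1025)
a=.5994,.1348
o=env.observe(); Rm=R.from_euler("xyz",o["orientation"],degrees=True).as_matrix()
for z,uv in ((.114,(299.2,181.3)),):
    lat([uv],z)
print((Rm.T@(np.array([*a,0.1])-o["tool_pos"])*1000).round(1), o["ft_force"].round(1))
E
```

```text
(290.5, 183.2) [0.5958 0.1095 0.1025] clip coords [ 24.6 -18.9]
(299.2, 181.3) [0.5982 0.1344 0.114 ] clip coords [43.3 -2.3]
[-2.8 99.5  8. ] [-0.6  0.2  3.5]
```

apply_moves([
  [0,1,-0.3,0],
  [0,3,-0.3,0],
  [0,5,-0.3,0],
  [0,6,-0.3,0],
  [0,6,-0.3,0],
])

```text
time: 13.2
tool_pos: [0.5288, 0.0732, 0.108]
orientation: [180.0, 0.0, 133.0]
ft_force: [-0.0, -0.7, 4.4]
opening: 0.0099
```

apply_moves([
  [0,1,-0.3,0],
  [0,3,-0.3,0],
  [0,5,-0.3,0],
  [0,6,-0.3,0],
  [0,6,-0.3,0],
])

```text
time: 13.82
tool_pos: [0.533, 0.0774, 0.1081]
orientation: [180.0, -0.0, 133.0]
ft_force: [0.2, 0.6, 1.3]
opening: 0.0095
```

```bash
python3 - <<'E'
from h import *
s=env.camera("scene")
cv2.imwrite("pics/s4.png",cv2.resize(s[150:200,260:325],None,fx=12,fy=12,interpolation=cv2.INTER_NEAREST))
shift([.5594,.0973,.108],43)
E
```

```text
shift [-3.4 32.9  0.2] tool-y yaw 42.99 turn -0.01 pos [0.533  0.0774 0.1082] F [1.1  0.51 0.31] t 13.88
```

View pics/s4.png

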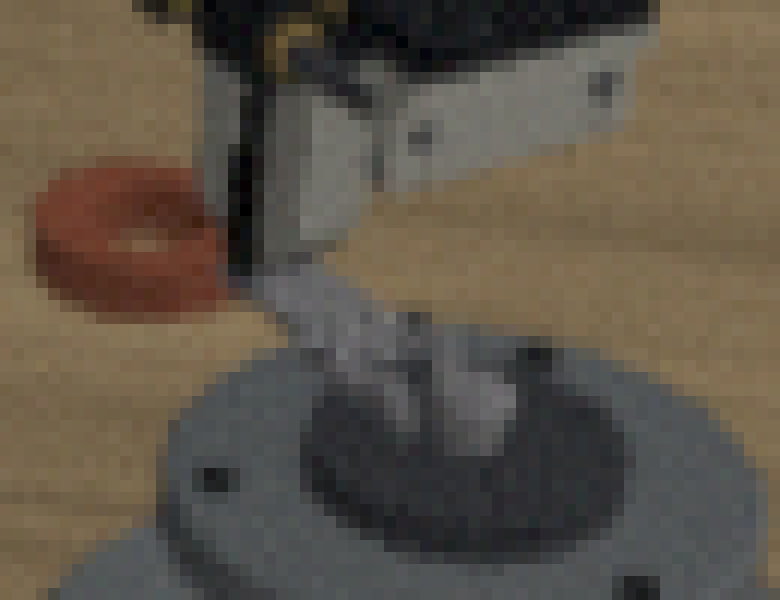

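apply_moves([
  [0,1,0,0],
  [0,3,0,0],
  [0,5,0,0],
  [0,6,0,0],
  [0,6,0,0],
])

```text
time: 14.5
tool_pos: [0.5374, 0.0814, 0.1082]
orientation: [180.0, -0.0, 133.0]
ft_force: [0.9, 1.0, 0.7]
opening: 0.0095
```

apply_moves([
  [0,1,0,0],
  [0,3,0,0],
  [0,5,0,0],
  [0,6,0,0],
  [0,6,0,0],
])

```text
time: 15.12
tool_pos: [0.5419, 0.0851, 0.1082]
orientation: [-180.0, 0.0, 133.0]
ft_force: [-0.0, -0.4, -0.5]
opening: 0.0098
```

```bash
python3 - <<'E'
from h import *
s=env.camera("scene")
cv2.imwrite("pics/s5.png",cv2.resize(s[150:200,260:325],None,fx=12,fy=12,interpolation=cv2.INTER_NEAREST))
shift([.5594,.0973,.108],43)
E
```

```text
shift [-3.1 21.1  0.3] tool-y yaw 42.97 turn -0.03 pos [0.5419 0.0851 0.1083] F [ 0.2  -1.42 -0.36] t 15.18
```

View pics/s5.png

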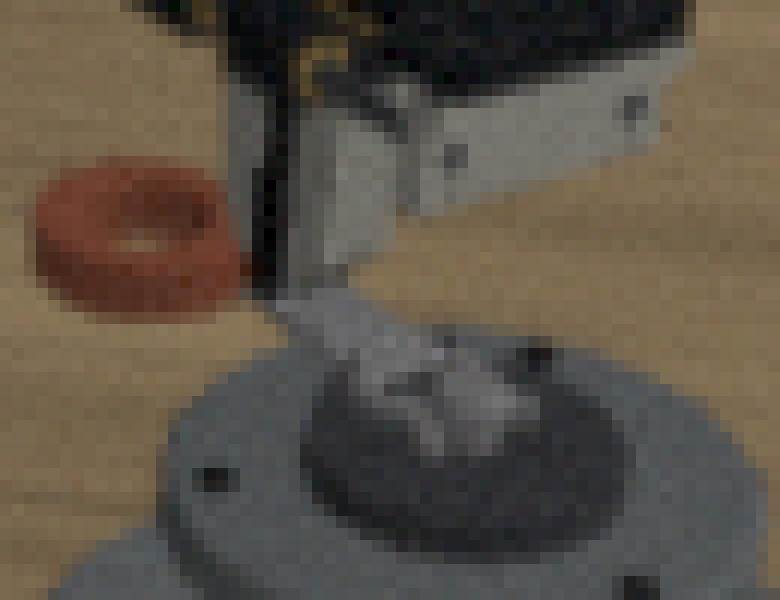

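apply_moves([
  [0,1,0,0],
  [0,2,0,0],
  [0,3,0,0],
  [0,3,0,0],
])

```text
time: 15.68
tool_pos: [0.544, 0.0868, 0.1083]
orientation: [-180.0, 0.0, 132.9]
ft_force: [0.3, -2.9, 0.0]
opening: 0.01
```

apply_moves([
  [0,1,0,0],
  [0,2,0,0],
  [0,2,0,0],
])

```text
time: 16.05
tool_pos: [0.5455, 0.088, 0.1083]
orientation: [-180.0, 0.0, 132.9]
ft_force: [-0.3, -5.8, 0.2]
opening: 0.0098
```

apply_moves([
  [0,1,0,0],
  [0,1,0,0],
])

```text
time: 16.3
tool_pos: [0.5462, 0.0884, 0.1083]
orientation: [-180.0, 0.0, 132.9]
ft_force: [0.4, -5.1, 0.5]
opening: 0.0096
```

apply_moves([
  [0,1,0,0],
  [0,1,0,0],
])

```text
time: 16.55
tool_pos: [0.5469, 0.0888, 0.1083]
orientation: [-179.9, 0.0, 132.9]
ft_force: [-1.0, -6.6, 1.3]
opening: 0.0099
```

apply_moves([
  [-0.5,0,0,0],
  [-1,0,0,0],
  [-1,0,0,0],
])

```text
time: 16.92
tool_pos: [0.5475, 0.0884, 0.1083]
orientation: [-180.0, 0.0, 132.9]
ft_force: [-0.4, -5.6, 0.9]
opening: 0.0097
```

```bash
cat > f.py <<'E'
from h import *
o=env.observe(); Rm=R.from_euler("xyz",o["orientation"],degrees=True).as_matrix()
print("F tool",(Rm.T@o["ft_force"]).round(1),"axis rel",(Rm.T@(np.array([.5994,.1348,.1])-o["tool_pos"])*1000).round(1), "M tool",(Rm.T@o["torque"]).round(3),o["time"])
E
python3 f.py
```

```text
F tool [-3.8 -4.1 -0.9] axis rel [-1.4 69.5  8.2] M tool [ 0.945 -0.911  0.284] 16.925
```

apply_moves([
  [-0.7,0,0,0],
  [-1.5,0,0,0],
  [-1.5,0,0,0],
])

```text
time: 17.3
tool_pos: [0.5486, 0.0882, 0.1083]
orientation: [-180.0, -0.0, 133.0]
ft_force: [-0.4, -4.7, -0.0]
opening: 0.0095
```

```bash
python3 f.py
```

```text
F tool [-3.2 -3.5  0. ] axis rel [-0.5 69.   8.3] M tool [ 0.741 -0.792  0.222] 17.3
```

```bash
python3 - <<'E'
from h import *
s=env.camera("scene");t=env.camera("top")
a=cv2.resize(s[160:195,270:315],None,fx=12,fy=12,interpolation=cv2.INTER_NEAREST)
b=cv2.resize(t[170:205,175:195+15],None,fx=12,fy=12,interpolation=cv2.INTER_NEAREST)
cv2.imwrite("pics/s6.png",np.hstack([a[:,:],b])[:, :800])
E
python3 f.py
```

```text
F tool [-2.8 -3.5 -0.1] axis rel [-0.5 69.   8.3] M tool [ 0.77  -0.728  0.245] 17.4
```

View pics/s6.png

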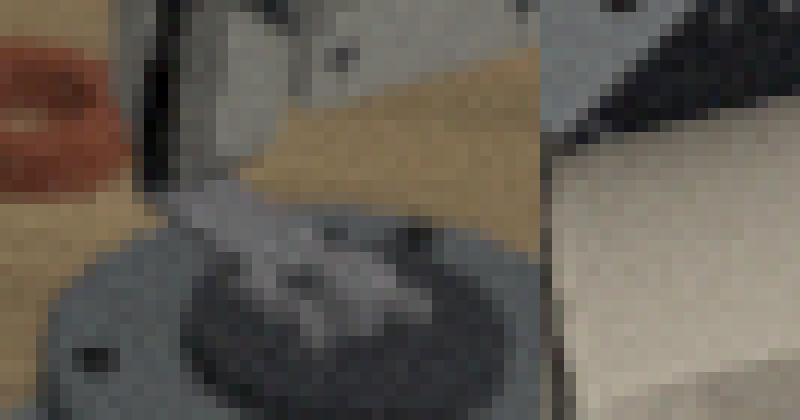

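```bash
python3 - <<'E'
from lat import *
lat([(296,188.25),(305.3,184.5)],.1025)
lat([(299.2,181.3)],.114)
E
```

```text
(296, 188.25) [0.62   0.1281 0.1025] clip coords [ 24.5 -19.5]
(305.3, 184.5) [0.593  0.1529 0.1025] clip coords [21.7 17.1]
(299.2, 181.3) [0.5982 0.1344 0.114 ] clip coords [12.8 -0. ]
```

apply_moves([
  [-0.7,0,0,0],
  [-1.5,0,0,0],
  [-1.5,0,0,0],
])

```text
time: 17.77
tool_pos: [0.549, 0.0877, 0.1082]
orientation: [-180.0, -0.1, 133.0]
ft_force: [-2.9, -2.3, 2.0]
opening: 0.0096
```

```bash
python3 f.py
```

```text
F tool [ 0.3 -3.7 -2. ] axis rel [ 0.1 69.   8.2] M tool [0.881 0.055 0.036] 17.775
```

apply_moves([
  [0,1,0,0],
  [0,2,0,0],
  [0,2,0,0],
])

```text
time: 18.15
tool_pos: [0.5495, 0.0878, 0.1083]
orientation: [-179.8, -0.1, 133.0]
ft_force: [-8.0, -4.7, 6.9]
opening: 0.0101
```

```bash
python3 f.py
```

```text
F tool [ 2.  -9.1 -6.8] axis rel [ 0.3 68.5  8.1] M tool [1.638 0.139 0.016] 18.15
```

apply_moves([
  [0,1,0,0],
  [0,1,0,0],
])

```text
time: 18.4
tool_pos: [0.5497, 0.088, 0.1083]
orientation: [-179.8, -0.1, 133.0]
ft_force: [-8.1, -6.6, 8.6]
opening: 0.0098
```

```bash
python3 f.py
```

```text
F tool [  0.7 -10.4  -8.6] axis rel [ 0.4 68.3  8. ] M tool [ 1.995  0.185 -0.106] 18.4
```

apply_moves([
  [0,0,-0.5,0],
  [0,0,-1,0],
  [0,0,-1,0],
])

```text
time: 18.77
tool_pos: [0.5497, 0.0882, 0.1085]
orientation: [-179.8, -0.1, 133.0]
ft_force: [-4.6, -5.7, 1.3]
opening: 0.0098
```

```bash
python3 f.py;  python3 - <<'E'
from h import *
s=env.camera("scene")
cv2.imwrite("pics/s7.png",cv2.resize(s[150:200,265:320],None,fx=12,fy=12,interpolation=cv2.INTER_NEAREST))
E
```

```text
F tool [-1.  -7.2 -1.3] axis rel [ 0.2 68.2  8.2] M tool [ 1.697e+00 -4.300e-02  1.000e-03] 18.775
```

View pics/s7.png

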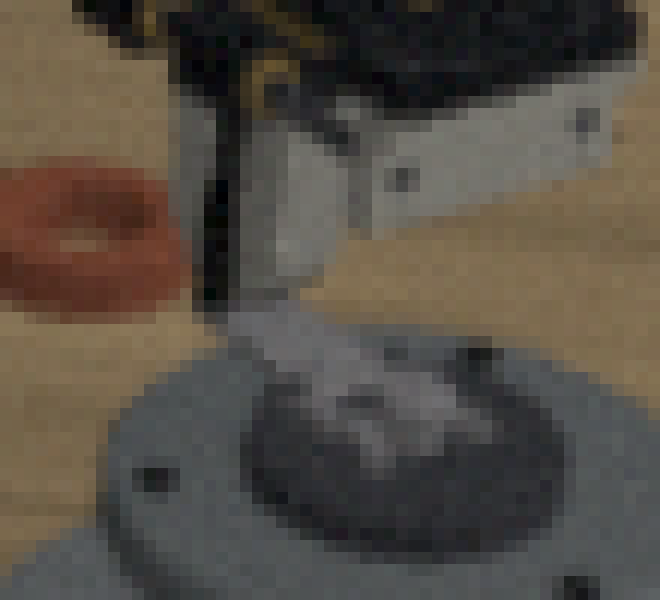

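apply_moves([
  [0,1,-0.2,0],
  [0,1,-0.2,0],
])

```text
time: 19.08
tool_pos: [0.5499, 0.0884, 0.1086]
orientation: [-179.7, -0.1, 133.0]
ft_force: [-6.4, -6.2, 2.6]
opening: 0.0097
```

```bash
python3 f.py
```

```text
F tool [-0.2 -8.9 -2.5] axis rel [ 0.2 67.9  8.2] M tool [ 1.915 -0.005  0.009] 19.075
```

apply_moves([
  [0,1,-0.2,0],
  [0,1,-0.2,0],
])

```text
time: 19.32
tool_pos: [0.5505, 0.0889, 0.1086]
orientation: [-179.7, -0.1, 133.0]
ft_force: [-7.4, -6.5, 1.9]
opening: 0.0097
```

```bash
python3 f.py
```

```text
F tool [ 0.3 -9.9 -1.8] axis rel [ 0.2 67.1  8.3] M tool [ 2.039 -0.044  0.005] 19.325
```

apply_moves([
  [0,1,-0.1,0],
  [0,1,-0.1,0],
])

```text
time: 19.58
tool_pos: [0.5513, 0.0897, 0.1087]
orientation: [-179.7, -0.1, 133.0]
ft_force: [-7.3, -5.1, 1.5]
opening: 0.01
```

```bash
python3 f.py
```

```text
F tool [ 1.2 -8.8 -1.5] axis rel [ 0.2 66.   8.3] M tool [ 1.99  -0.034  0.03 ] 19.575
```

apply_moves([
  [0,1,-0.1,0],
  [0,1,-0.1,0],
])

```text
time: 19.82
tool_pos: [0.5527, 0.0912, 0.1088]
orientation: [-179.8, -0.1, 133.0]
ft_force: [-3.7, -3.5, -0.5]
opening: 0.0096
```

```bash
python3 f.py
```

```text
F tool [-0.1 -5.1  0.5] axis rel [ 0.1 63.9  8.6] M tool [ 1.319 -0.073 -0.019] 19.825
```

apply_moves([
  [0,1,0,0],
  [0,1,0,0],
])

```text
time: 20.08
tool_pos: [0.5556, 0.0935, 0.1097]
orientation: [180.0, -0.0, 133.0]
ft_force: [-1.5, -0.2, -1.0]
opening: 0.0097
```

```bash
python3 f.py
```

```text
F tool [ 0.8 -1.2  1. ] axis rel [ 0.3 60.2  9.7] M tool [ 0.322  0.028 -0.02 ] 20.075
```

apply_moves([
  [0,1,0.1,0],
  [0,1,0.1,0],
])

```text
time: 20.32
tool_pos: [0.5574, 0.095, 0.1102]
orientation: [179.8, 0.0, 133.0]
ft_force: [1.2, 2.2, -3.7]
opening: 0.0097
```

```bash
python3 f.py
```

```text
F tool [0.7 2.4 3.7] axis rel [ 0.5 57.9 10.4] M tool [-0.545  0.122 -0.03 ] 20.325
```

apply_moves([
  [0,1,0.1,0],
  [0,1,0.1,0],
])

```text
time: 20.58
tool_pos: [0.5577, 0.0949, 0.1101]
orientation: [179.9, 0.0, 133.0]
ft_force: [2.4, 3.1, -1.7]
opening: 0.0099
```

```bash
python3 f.py
```

```text
F tool [0.6 3.9 1.7] axis rel [ 0.7 57.7 10.2] M tool [-0.66   0.199 -0.064] 20.575
```

apply_moves([
  [0,0.5,0.5,0],
  [0,1,1,0],
  [0,1,1,0],
])

```text
time: 20.95
tool_pos: [0.5579, 0.0949, 0.1088]
orientation: [180.0, 0.0, 133.0]
ft_force: [1.5, 3.0, -1.2]
opening: 0.0099
```

```bash
python3 f.py;  python3 - <<'E'
from h import *
s=env.camera("scene")
cv2.imwrite("pics/s8.png",cv2.resize(s[150:200,265:320],None,fx=12,fy=12,interpolation=cv2.INTER_NEAREST))
E
```

```text
F tool [1.2 3.2 1.2] axis rel [ 0.9 57.5  8.9] M tool [-0.801  0.239 -0.091] 20.95
```

View pics/s8.png

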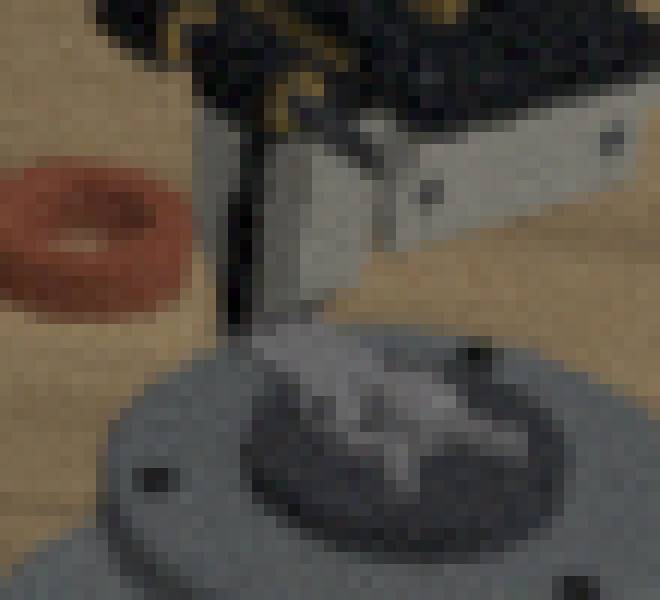

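apply_moves([
  [0,1,0.2,0],
  [0,1,0.2,0],
])

```text
time: 21.25
tool_pos: [0.5582, 0.0952, 0.1083]
orientation: [-180.0, -0.0, 133.0]
ft_force: [1.6, 3.0, -0.8]
opening: 0.0097
```

```bash
python3 f.py
```

```text
F tool [1.1 3.2 0.8] axis rel [ 0.9 57.1  8.3] M tool [-0.541  0.239 -0.051] 21.25
```

apply_moves([
  [0,1,0,0],
  [0,1,0,0],
])

```text
time: 21.5
tool_pos: [0.5589, 0.0958, 0.1083]
orientation: [-180.0, -0.0, 133.0]
ft_force: [0.6, 2.2, -0.4]
opening: 0.0099
```

```bash
python3 f.py
```

```text
F tool [1.2 1.9 0.4] axis rel [ 0.9 56.3  8.3] M tool [-0.311  0.247 -0.048] 21.5
```

apply_moves([
  [0,1,0,0],
  [0,1,0,0],
])

```text
time: 21.75
tool_pos: [0.5595, 0.0966, 0.1083]
orientation: [-180.0, -0.0, 133.0]
ft_force: [-1.2, 2.3, -1.6]
opening: 0.01
```

```bash
python3 f.py
```

```text
F tool [2.6 0.7 1.6] axis rel [ 0.7 55.2  8.3] M tool [-0.151  0.435 -0.066] 21.75
```

apply_moves([
  [0,0.7,0,0],
  [0,0.7,0,0],
])

```text
time: 22.0
tool_pos: [0.5602, 0.0969, 0.1084]
orientation: [-180.0, -0.0, 133.0]
ft_force: [-0.7, 2.0, -0.5]
opening: 0.0101
```

```bash
python3 f.py
```

```text
F tool [1.9 0.8 0.5] axis rel [ 1.1 54.5  8.4] M tool [-0.055  0.278 -0.035] 22.0
```

Near home but no end stop felt yet; continue gently until the bridge meets the neck.

apply_moves([
  [0,0.7,0,0],
  [0,0.7,0,0],
])

```text
time: 22.25
tool_pos: [0.5603, 0.097, 0.1083]
orientation: [-179.9, -0.0, 133.0]
ft_force: [-1.8, -0.8, 0.7]
opening: 0.0098
```

```bash
python3 f.py
```

```text
F tool [ 0.6 -1.9 -0.7] axis rel [ 1.1 54.4  8.3] M tool [ 0.452  0.314 -0.091] 22.25
```

apply_moves([
  [0,0.7,0,0],
  [0,0.7,0,0],
])

```text
time: 22.5
tool_pos: [0.5604, 0.097, 0.1084]
orientation: [-179.9, -0.0, 132.9]
ft_force: [-4.9, -2.1, 3.1]
opening: 0.0095
```

```bash
python3 f.py
```

```text
F tool [ 1.8 -5.  -3. ] axis rel [ 1.1 54.3  8.2] M tool [ 0.981  0.354 -0.066] 22.5
```

apply_moves([
  [0,-0.8,-0.2,0],
  [0,-0.8,-0.2,0],
])

```text
time: 22.75
tool_pos: [0.5603, 0.0971, 0.1084]
orientation: [-179.9, -0.0, 133.0]
ft_force: [-3.2, -2.1, 0.2]
opening: 0.0098
```

```bash
python3 f.py
```

```text
F tool [ 0.7 -3.8 -0.2] axis rel [ 1.  54.3  8.4] M tool [ 0.875  0.161 -0.078] 22.75
```

apply_moves([
  [0,0,0,0],
  [0,0,0,0],
  [0,0,0,0],
  [0,0,0,0],
  [0,0,0,0],
], hand=26)

```text
time: 23.38
tool_pos: [0.5609, 0.0976, 0.1088]
orientation: [180.0, 0.0, 133.0]
ft_force: [-0.4, -0.5, -0.4]
opening: 0.0258
```

```bash
python3 f.py
```

```text
F tool [-0.1 -0.6  0.4] axis rel [ 1.  53.5  8.8] M tool [-0.021 -0.071  0.045] 23.375
```

Released cleanly. Retract upward and check.

apply_moves([
  [0,0,-6,0],
  [0,0,-16,0],
  [0,0,-30,0],
  [0,0,-50,0],
  [0,0,-80,0],
  [0,0,-110,0],
  [0,0,-130,0],
  [0,0,-130,0],
])

```text
time: 24.38
tool_pos: [0.5623, 0.0978, 0.2415]
orientation: [179.8, 0.1, 133.0]
ft_force: [0.3, -0.1, -0.1]
opening: 0.0262
```

apply_moves([
  [-30,-30,0,0],
  [-60,-60,0,0],
  [-90,-90,0,0],
  [-120,-120,0,0],
  [-150,-150,0,0],
  [-160,-160,0,0],
  [-160,-160,0,0],
])

```text
time: 25.25
tool_pos: [0.5523, -0.1291, 0.2381]
orientation: [-180.0, -0.1, 132.9]
ft_force: [-0.8, 1.4, -0.4]
opening: 0.0258
```

```bash
python3 - <<'E'
from h import *
s=env.camera("scene");t=env.camera("top")
cv2.imwrite("pics/top9.png",t);cv2.imwrite("pics/scene9.png",s)
a=cv2.resize(t[155:205,180:230],(390,390),interpolation=cv2.INTER_NEAREST)
b=cv2.resize(s[155:205,270:320],(390,390),interpolation=cv2.INTER_NEAREST)
cv2.imwrite("pics/fin.png",np.hstack([a,b]))
E
```

```text
(no output)
```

View pics/fin.png

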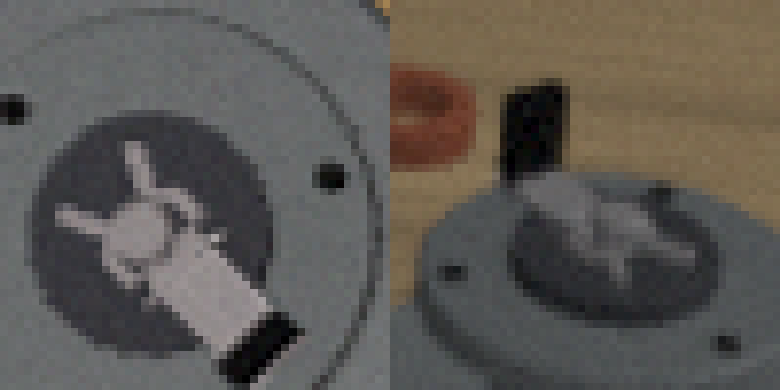

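View pics/top9.png

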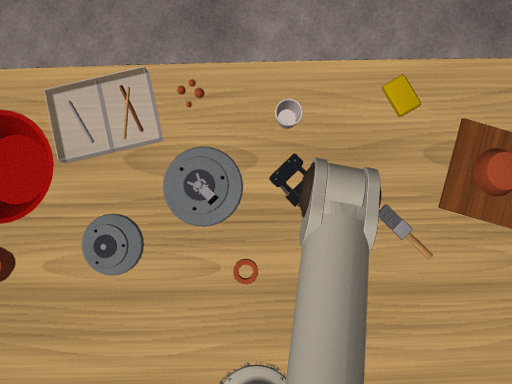

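```bash
python3 - <<'E'
from h import *
t=cv2.imread("pics/top9.png");s=cv2.imread("pics/scene9.png")
from scipy.optimize import minimize
th=60
def dark(im,u,v,w,h):
    g=im.max(2).astype(float)[v:v+h,u:u+w]; return np.clip((70-g)/35,0,1)
roi={"top":(204,192,18,16),"scene":(281,162,16,18)}
obs={"top":dark(t,*roi["top"]),"scene":dark(s,*roi["scene"])}
def hull(n,p,B):
    c,k=np.cos(p[2]),np.sin(p[2]); P=np.array([[a,b,z] for a in B[0] for b in B[1] for z in B[2]])
    W=np.c_[p[0]+c*P[:,0]-k*P[:,1],p[1]+k*P[:,0]+c*P[:,1],P[:,2]+.0985]
    return cv2.convexHull(proj(n,W).astype(np.float32))[:,0]
def ren(q,u,v,w,h,K=8):
    m=np.zeros((h*K,w*K),np.uint8); cv2.fillConvexPoly(m,np.round(((q-[u,v]+.5)*K-.5)*16).astype(int),255,shift=4); return cv2.resize(m,(w,h),interpolation=cv2.INTER_AREA)/255.
TAB=([-.060,-.050],[-.013,.013],[.005,.041])
def run(ns):
    f=lambda p:sum(((ren(hull(n,[p[0],p[1],p[2]],TAB),*roi[n])-obs[n])**2).sum() for n in ns)
    x0=np.array([.5994,.1348,np.radians(43)])
    r=minimize(f,x0,method="Nelder-Mead",options=dict(initial_simplex=[x0,x0+[.006,0,0],x0+[0,.006,0],x0+[0,0,.08]]))
    print(ns,r.x[:2].round(4),np.degrees(r.x[2]).round(1),r.fun.round(1))
run(["top"]);run(["scene"]);run(["top","scene"])
# spindle seen now
g=t.mean(2)
print("cap now", atz("top",(180+137/7.8-.5,155+235/7.8-.5),.0984+.0155)[:2])
print(env.observe()["tool_pos"])
for n in ("top",):
    a=cv2.imread("pics/top0.png");d=cv2.absdiff(a,t).max(2)
    for nm,(u,v) in dict(ring=(246,271),cup=(288,113),brush=(420,245)).items(): print(nm,d[v-12:v+12,u-12:u+12].mean().round(1))
E
```

```text
['top'] [0.5992 0.135 ] 44.7 3.9
['scene'] [0.5904 0.1426] 58.9 6.2
['top', 'scene'] [0.5987 0.1352] 45.5 16.3
cap now [0.59779328 0.13589679]
[ 0.552876   -0.12657882  0.23826585]
ring 4.7
cup 4.8
brush 4.9
```

```bash
python3 -c "
from rig import env
o=env.observe();print(o['joint_vel'].round(2),o['ft_force'].round(1));print(env.hand_in())"
```

```text
[-0.85 -0.18 -0.45 -0.09  0.11 -0.    0.04] [-0.5  1.3 -0.3]
the job is handed in; nothing more can be done
None
```

The clip is in the groove under the spindle's cap, pushed fully home and released, and I handed the job in at about 25 s. No verdict was reported.

**What I did:** I gripped the clip by its tab and lifted it. I felt the collar about 10 mm above the foot, which matched the picture. Then I slid the clip in mouth first, re-centring once when one jaw was taking more load. The highest readings I saw were about 10 N pushing with up to 8.6 N pressing down. I raised the clip slightly to ease that. After the jaws snapped round the spindle, they pulled the clip forward until it met a firm stop. I relaxed the push, opened the fingers and withdrew.

**Last checks:**
- **Seat position:** the top camera puts the seat at about (0.599, 0.135), within about 0.5 mm of the spindle axis I had measured. The firm stop came within about 0.7 mm of the expected end of travel.
- **Jaws:** the pictures show them symmetric and closed round the spindle.
- **Bystanders:** the ring, the cup and the part of the brush I checked have not moved in the top picture.
- **Robot:** the arm is clear of everything. The force sensor read 1.3 N or less on each axis, about its noise level.

**Disagreement:** fitting the tab in the scene camera alone gave a rotated pose (59° instead of about 44°, roughly 12 mm off). I discounted it because the tab is only a few pixels there and the top view and force readings agreed with each other. Jaw angles could not be read directly, so "closed" rests on the pictures and the feel of the snap.

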